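# Close the recessed hose valve by feel

### The arm

A 6-joint arm with a two-finger parallel gripper is mounted at the origin on a cart in front of the work surface, level with it; the furniture and walls round the work are solid. World frame = base frame: x ahead of the robot, y to its left, z up, the work surface at z = 0. Lengths are in m, angles in rad, forces in N, time in s.
With the tool pointing down it reaches from about 0.425 to 1.125 m from the base axis. Payload 14.9 kg.
Tool frame: the origin (TCP) lies at the very end of the fingers, on their centre line; the grasp point (between the pads) lies 19 mm behind it; z points along the fingers, y is the line along which they close (so a half turn about z gives the same grasp; the last joint's range is limited). The gripper opens to 91 mm and grips with 3 to 60 N. Pads are 32 mm wide; open, the fingers measure 118 mm over their backs; the gripper's body (76 mm by 178 mm) begins 60 mm behind the grasp point.
Start: joints at [-1.297, 0.379, 1.734, -0, 1.028, -0.033], TCP at [0.211, -0.667, 0.214] pointing down, gripper open.
Joint ranges: [-2.77, 2.77], [-0.74, 2.19], [0, 2.66], [-1.06, 4.2], [0.31, 2.87], [-3.08, 3.08]. Speed limits (rad/s): [1.89, 1.89, 2.39, 3.14, 3.14, 3.14].

### API

Orientations are given as [roll, pitch, yaw] about the fixed x, y, z axes, in that order (R = Rz(yaw) Ry(pitch) Rx(roll)).
In Python, from workcell import status, viewer, ticket, spotter gives the robot as it stands. The module is installed in compiled form; this text tells all that it offers.
- The arm moves only by the tool drive_tool, never from a script. Its argument "steps" is text: rows parted by semicolons, each of 4 numbers parted by spaces: the shift along the tool's x, y, z in m, then the turn about the tool's z in degrees. In form: x y z turn; .... A call has 1 to 20 rows; each row shifts and turns the commanded pose from where the row before left it, along the tool's axes as they then stand; what a row does not reach is not made up. A row lasts 1/12 s, in which the tool goes at most 41.7 mm and 7.16 degrees, less where a joint would pass 70% of its speed; a pose out of reach is approached as far as the arm can. A call with a gripper value outside its range is refused whole. "grip" is the opening, from -1 (shut) to 1 (fully open), so that 0 is half open, set as the call begins (left out, the last holds). The fingers move at their own pace and stop on an object; "newtons" is the grip in N (left out, the last holds). Time passes only in rows, so rows that do not move let the fingers close. It gives the time, the measured TCP pose, the force, the opening and the grip force at its end, in the units of the state.
- status.state(): the state, without advancing time (a new reading comes with each control period).
- viewer.snapshot(name): name is "side" or "top" or "wrist"; returns a dict with "frame" (384x512x3 uint8, red, green, blue), "mtx" (3x3 intrinsics, pixels), "R" (3x3) and "t" (3): a world point X has camera coordinates R X + t; the wrist camera has in their place "tool_from_camera" (4x4, takes a point from camera to tool coordinates, whose origin is the TCP and whose axes are the flange's). Camera axes: x right, y down, z forward; pixel columns grow to the right and rows downward; lengths in m; the calibration is good to about 2 mm. The wrist camera is an equidistant fisheye: a pixel r from the principal point sees the ray r / f radians off the axis. A picture is of the moment at which its call begins: read the wrist's pose just before it. There is no depth.
- ticket.sign_off(): hands the job in; it is judged then, once.
Trained networks look in a picture, given as the dict that the camera call returned (one of the last four; its "shot" number tells which), for a name from the list of things; names that differ only in an ending like _2 or _b are one class to them, and where a whole thing is asked for, a point or a joint stands for the part that bears it (a point fixed in the world has none). Each returns a list of dicts, best first, with "score" (0 to 1); they miss things now and then, are a little off and sometimes report something else, mostly with a low value. They report only what shows in the picture. A call takes as long as a camera call.
- spotter.recognise(picture, target): "extent" ([centre column, centre row, width, height] in pixels, round what is visible of it).
The state is a dict: "clock": time; "q": joint angles; "dq": joint speeds; "joint_efforts": joint torques, N m; "eef_pos": TCP position; "tool_rot": TCP orientation; "contact_force": force on the tool from outside, world axes, zero at the start; "moment": the same for the moment, N m; "opening": finger opening in m; "gripper_force": force on a finger pad.
Only numpy, scipy, OpenCV 4.12 (cv2) and the standard library are available. Lean on these libraries where they do the work, as an engineer would, in place of code of your own. Each camera call takes 0.05 s, during which the arm holds its last target. There are 200 camera calls.

### The job

Close the valve in the grey hose-valve block: slide its guard plate fully open, reach into the round recess and turn the bar knob clockwise until you feel it meet the valve seat, then snug it about ten degrees further and no more, since twice that crushes the seat. Then slide the guard fully shut over the knob again. Be gentle with the block and leave the other things where they are.

Things in the scene. Friction and masses are not known exactly. Their poses are not given: they have to be found in the camera images.
- valve_block: Grey block fixed to the worktop, 110 (its x) x 210 (its y) x 60 mm high, a 30 mm steel hose barb at each end; origin at the centre of its underside, z up. Two guide rails 8 mm high run along y on its top at x = -55 to -45 and 45 to 55 mm; the guard plate slides between them. Rigid: more than 25 N of robot force on it is too much.
- recess (a point): Centre of the mouth of the round recess in the block's top (block x = 0, y = +50 mm, 60 mm above the worktop), axes as the block's. The recess is 82 mm wide and 32 mm deep, with rigid walls; the knob stands in its middle. A slim finger pair opened only about 30 mm has a few mm to spare to the wall while it turns.
- guard_rib (a point): Grip point of the guard, a steel plate 92 x 92 x 4 mm on the block's top with a rib in its middle: 44 mm long (block x), 12 mm thick (block y), 18 mm high. Point on the rib's mid-line, 8 mm above the plate's top, 10 mm below the rib's top; axes as the block's. Pinch from above, fingers closing along block y. Plate's top 64.5 mm, rib's top 82.5 mm above the worktop.
- guard (a joint): Travel of the guard along the block's -y: 0 m shut (centred over the knob), 0.098 m fully open (stop). Sliding friction about 2 N; it stays where it is left.
- valve_knob: Black bar knob on a vertical axis in the middle of the recess; origin on its axis at the recess floor (28 mm above the worktop), x along the bar, z up. Bar 44 mm long, 12 mm thick, top 26 mm above the floor; under it a round skirt, 46 mm wide, up to 6 mm above the floor. Clockwise from above closes.
- knob_grip (a point): Point on the knob's axis 16 mm above the recess floor, half way up the bar; x along the bar. The knob turns freely (0.02 N m) for 0.35 to 1.05 rad from its start, then meets the seat: where is not visible and differs each time. From there turning takes about 0.2 to 0.4 N m, rising by 0.5 N m per rad; it stays where it is left.
- valve_stem (a joint): How far the thin steel stem in the knob's centre has sunk (m): 0 until the knob meets the seat, then 8 mm per rad of further turning (0.0014 m is ten degrees); a small movement in a noisy reading. Closed is 0.0008 to 0.0026 m (6 to 18 degrees); beyond 0.0026 m the seat is crushed.
- sample_pot_1: Small white screw-cap pot, 38 mm wide, 54 mm high, loose bystander; origin at the centre of its underside.
- beaker: Small clear beaker, 57 mm wide, 58 mm high, loose bystander; origin at the centre of its underside.
- fixative: Brown bottle with a cap, 58 mm wide, 118 mm high, loose bystander; origin at the centre of its underside.
- petri_dish: Clear petri dish, 87 mm wide, 13 mm high, loose bystander; origin at the centre of its underside.
- timer: Bench timer lying flat, 66 x 62 x 22 mm, loose bystander; origin at the centre of its underside.
- tape_roll: Roll of tape lying flat, 100 mm wide, 25 mm high, loose bystander; origin at the centre of its underside.
- lens_tissue: Flat paper packet, 64 x 91 x 7 mm, loose bystander; origin at the centre of its underside.

How it is judged:
On the way, in this order (a step that is already met when the one before it is completed fails the run):
1. the guard has been slid open (value of joint guard above 0.088 m), for 0.2 s.
2. the valve is closed onto its seat and snug (value of joint valve_stem between 0.0008 and 0.0026 m), for 0.3 s.
At the end, for the whole second after the job is handed in: The knob has been turned 6 to 18 degrees past the point where it met the seat (stem sunk 0.8 to 2.6 mm), the guard is shut again (within 6 mm of its stop) and at rest, and the robot has let go (all of step 2 and value of joint guard below 0.006 m and velocity of joint guard below 0.005 m/s); the robot touches nothing.
It fails at once if the seat is crushed by turning too far (stem sunk more than 2.6 mm) (value of joint valve_stem above 0.0026 m).
It fails at once if the robot presses on the block with more than 25 N (contact force between any of the arm, the fingers and valve_block above 25 N).
It fails at once if a loose bystander is moved more than 20 mm (distance of any of sample_pot_1, beaker, fixative, petri_dish, timer, tape_roll, lens_tissue from where it was at the start of the episode above 0.02 m).
It also fails if it takes over 67 s, if anything falls off the work surface, if the arm or the gripper's body presses on something with over 40 N, if the wrist force passes 120 N, or if a joint passes its speed limit or range.

## Working session

There is one attempt and no reset: what is moved stays moved. The work goes in short steps, Python scripts to look and compute and a tool call to move; the robot and the scene stay as the last step left them, time stands still between calls to the robot, and variables do not carry over. Pictures are saved under pics/ and viewed, at most 12 in all, crops included, and the job is handed in when it is done.

Besides the shell and the picture viewer there is one more tool, called after "Call:" in YAML: its name, and indented under it one key for each argument. drive_tool: Moves the arm, as the interface text tells. Its arguments: {"type":"object","properties":{"steps":{"type":"string"},"grip":{"type":"number"},"newtons":{"type":"number"}},"required":["steps"]}

```bash
mkdir -p pics
cat > h.py <<'E'
import numpy as np, cv2
from workcell import status, viewer, ticket, spotter
from scipy.spatial.transform import Rotation as Ro
def ray(p,uv):  # world cam ray
    d=np.linalg.inv(p["mtx"])@np.array([uv[0],uv[1],1.0]); R=np.array(p["R"]);t=np.array(p["t"])
    return -R.T@t, R.T@d
def at_z(p,uv,z):
    o,d=ray(p,uv); return o+d*(z-o[2])/d[2]
def save(p,n): cv2.imwrite("pics/"+n,cv2.cvtColor(p["frame"],cv2.COLOR_RGB2BGR))
def wray(p,s,uv):
    K=np.array(p["mtx"]);v=np.array([(uv[0]-K[0,2])/K[0,0],(uv[1]-K[1,2])/K[1,1]])
    th=np.linalg.norm(v);d=np.array([*(v/th*np.sin(th)),np.cos(th)]) if th>1e-9 else np.array([0,0,1.])
    T=np.array(p["tool_from_camera"]);R=Ro.from_euler("xyz",s["tool_rot"]).as_matrix()
    return R@T[:3,3]+np.array(s["eef_pos"]), R@T[:3,:3]@d
def w_at_z(p,s,uv,z):
    o,d=wray(p,s,uv); return o+d*(z-o[2])/d[2]
E
python3 - <<'E'
from h import *
s=status.state(); print(s)
p=viewer.snapshot("top"); save(p,"top.png")
for n in ["valve_block","guard_rib","guard","sample_pot_1","beaker","fixative","petri_dish","timer","tape_roll","lens_tissue"]:
    r=spotter.recognise(p,n)
    for d in r[:1]: print(n,round(d["score"],2),np.round(d["extent"]),np.round(at_z(p,d["extent"][:2],0.08 if n in("guard_rib","guard") else .03),3))
q=viewer.snapshot("side"); save(q,"side.png")
E
```

```text
{'clock': 0.0, 'q': array([-1.29728299e+00,  3.79458327e-01,  1.73478053e+00, -1.86686787e-05,
        1.02852099e+00, -3.33012779e-02]), 'dq': array([ 1.69338117e-04, -1.20614333e-03,  1.43726644e-03,  4.74290423e-05,
        2.03399516e-03,  4.99396757e-04]), 'joint_efforts': array([-1.00451151e-03, -7.63738775e+01, -4.34370518e+01,  6.50676177e-02,
        4.24819090e-02, -7.92756282e-05]), 'eef_pos': array([ 0.2112956 , -0.66691976,  0.21325359]), 'tool_rot': array([-3.14042558e+00, -2.28915093e-05,  3.06824240e-01]), 'contact_force': array([-0.03354345,  0.1855032 , -0.28038312]), 'moment': array([0.02368409, 0.03395541, 0.05278603]), 'gripper_force': 0.0, 'opening': 0.09126614107016372}
valve_block 0.84 [230. 201.  90.  56.] [0.55  0.072 0.03 ]
guard_rib 0.91 [208. 195.  41.  41.] [0.56  0.129 0.08 ]
guard 0.89 [208. 194.  48.  38.] [0.561 0.127 0.08 ]
sample_pot_1 0.52 [146. 245.  19.  17.] [0.43  0.302 0.03 ]
beaker 0.56 [149. 168.  25.  25.] [0.65  0.306 0.03 ]
fixative 0.68 [146. 210.  27.  24.] [0.527 0.308 0.03 ]
petri_dish 0.78 [234. 138.  29.  25.] [0.737 0.059 0.03 ]
timer 0.59 [376. 259.  22.  21.] [ 0.384 -0.329  0.03 ]
tape_roll 0.61 [284. 131.  33.  31.] [ 0.759 -0.087  0.03 ]
lens_tissue 0.72 [266. 267.  35.  29.] [ 0.367 -0.028  0.03 ]
```

View pics/top.png

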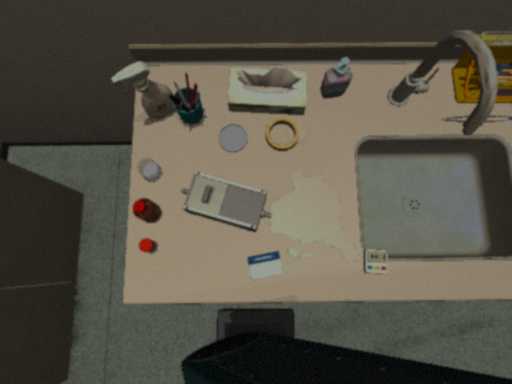

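View pics/side.png

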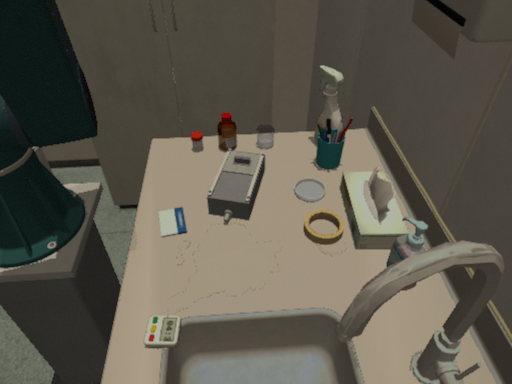

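The top view shows the block at about (228,202), with barbs at (185,190) and (268,213). The guard is over the recess at (207,194), and all bystanders are clear of it. Next I'll move over the block.

Call:
drive_tool:
  steps: "0.027 -0.031 0 0;0.027 -0.031 0 0;0.027 -0.031 0 0;0.027 -0.031 0 0;0.027 -0.031 0 0;0.027 -0.031 0 0;0.027 -0.031 0 0;0.027 -0.031 0 0;0.027 -0.031 0 0;0.027 -0.031 0 0;0.027 -0.031 0 0;0.027 -0.031 0 0;0.027 -0.031 0 0;0.027 -0.031 0 0;0.027 -0.031 0 0;0.027 -0.031 0 0;0.027 -0.031 0 0;0.027 -0.031 0 0;0.027 -0.031 0 0;0.027 -0.031 0 0"

```text
clock: 2.27
eef_pos: [0.5394, 0.0891, 0.2142]
tool_rot: [3.141, -0.001, 0.307]
contact_force: [0.9, -1.0, 0.9]
opening: 0.091
gripper_force: 0.0
```

Call:
drive_tool:
  steps: "0 0 0 -7;0 0 0 -7;0 0 0 -7;0 0 0 -7;0 0 0 -7;0 0 0 -7;0 0 0 -7;0 0 0 -7;0 0 0 -7;0 0 0 -7;0 0 0 -7;0 0 0 -7;0 0 0 -7;0 0 0 -7;0 0 0 -7;0 0 0 -7;0 0 0 -7;0 0 0 -7;0 0 0 -7;0 0 0 -7"

```text
clock: 3.93
eef_pos: [0.539, 0.0868, 0.214]
tool_rot: [3.142, 0.0, 2.756]
contact_force: [-0.3, 0.4, 0.0]
opening: 0.0908
gripper_force: 0.0
```

Run:
```python
from h import *
s=status.state(); print(s["clock"],s["q"],s["eef_pos"],s["tool_rot"])
p=viewer.snapshot("wrist"); save(p,"w1.png"); print(p["mtx"],p["tool_from_camera"])
for n in ["valve_block","guard_rib","guard"]:
    for d in spotter.recognise(p,n)[:1]: print(n,round(d["score"],2),np.round(d["extent"]),np.round(w_at_z(p,s,d["extent"][:2],.0825),3))
```

```text
3.9333 [ 1.16997207e-01  1.36568800e-01  2.04657826e+00  2.03136423e-05
  9.58303609e-01 -1.06854719e+00] [0.53895215 0.08681007 0.21401462] [3.14150973e+00 1.16451100e-04 2.75632904e+00]
[[297.31863964   0.         256.20938472]
 [  0.         297.31863964 187.35475845]
 [  0.           0.           1.        ]] [[ 1.14885547e-03 -9.59833713e-01 -2.80567147e-01  7.97596858e-02]
 [ 9.99999305e-01  1.17672399e-03  6.91289819e-05  5.99069172e-04]
 [ 2.63797765e-04 -2.80567032e-01  9.59834398e-01 -1.69832042e-01]
 [ 0.00000000e+00  0.00000000e+00  0.00000000e+00  1.00000000e+00]]
valve_block 0.98 [260. 182. 209. 112.] [0.543 0.09  0.083]
guard_rib 0.75 [302. 178.  86.  83.] [0.556 0.133 0.083]
guard 0.81 [299. 179.  84.  82.] [0.555 0.13  0.083]
```

View pics/w1.png

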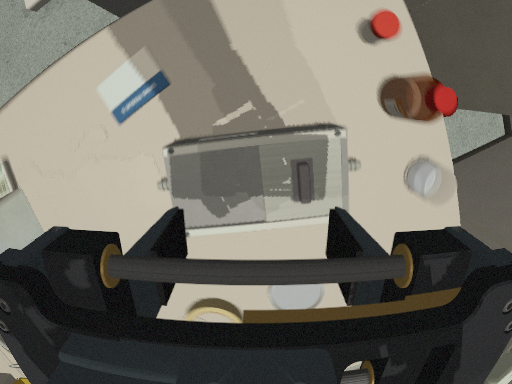

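The wrist view shows the block's top corners at about (167,148) and (346,127). The rib's top centre is near (303,181), with the rib upright in the image.

Run:
```python
from h import *
s=status.state()
p=viewer.snapshot("wrist")
f=lambda u,z: w_at_z(p,s,u,z)[:2]
for a,b,z in [((165,184),(353,163),.03),((167,148),(346,127),.068),((187,235),(343,213),.068)]:
    A,B=f(a,z),f(b,z); d=B-A; print(A.round(4),B.round(4),((A+B)/2).round(4),np.linalg.norm(d).round(4),"yaw",np.degrees(np.arctan2(-d[0],d[1])).round(2))
im=p["frame"][110:250,150:360]
cv2.imwrite("pics/w2.png",cv2.cvtColor(cv2.resize(im,None,fx=3.8,fy=3.8,interpolation=cv2.INTER_CUBIC),cv2.COLOR_RGB2BGR))
```

```text
[ 0.5122 -0.0275] [0.5784 0.2029] [0.5453 0.0877] 0.2396 yaw -16.04
[0.4712 0.009 ] [0.5251 0.1993] [0.4981 0.1042] 0.1978 yaw -15.84
[ 0.5737 -0.0166] [0.6188 0.1644] [0.5963 0.0739] 0.1866 yaw -13.99
```

View pics/w2.png

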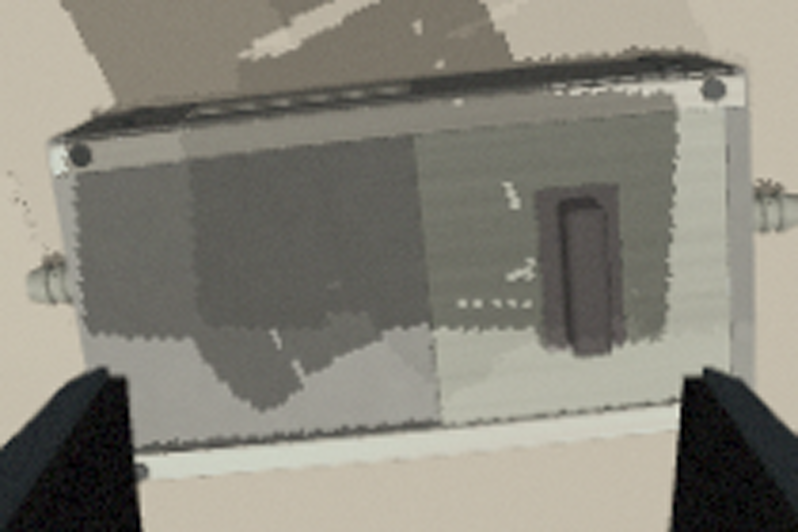

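The zoomed view puts the rib's top at crop (565–612, 200–352), so its centre is near full-image (305,183). The bolts are at crop (80,155) and (713,90).

Run:
```python
from h import *
s=status.state()
p=viewer.snapshot("wrist")
f=lambda u,z: w_at_z(p,s,np.array(u)/3.8+[150,110],z)[:2]
A,B=f((80,155),.068),f((713,90),.068);d=B-A;print("bolts",A,B,np.linalg.norm(d),np.degrees(np.arctan2(-d[0],d[1])))
A,B=f((418,135),.0645),f((440,425),.0645);d=B-A;print("plate edge",A,B,(A+B)/2,np.linalg.norm(d),np.degrees(np.arctan2(d[1],d[0])))
C=[f(u,.0825) for u in [(563,198),(607,205),(612,350),(573,353)]];print(np.array(C).round(4),np.mean(C,0))
for a,b in((0,3),(1,2)):
  d=C[b]-C[a];print(np.linalg.norm(d),np.degrees(np.arctan2(d[1],d[0])))
c=np.mean(C,0)
# rib centre in tool axes
R=Ro.from_euler("xyz",s["tool_rot"]).as_matrix();print(R.T@(np.array([*c,.0825])-s["eef_pos"]))
```

```text
bolts [0.47591401 0.01197045] [0.52865324 0.18776659] 0.18353666873471317 -16.699360420404926
plate edge [0.5097977  0.10405564] [0.5946446  0.07638194] [0.55222115 0.09021879] 0.08924590091717376 -18.064277532303734
[[0.5384 0.1349]
 [0.5448 0.1456]
 [0.5851 0.1327]
 [0.5816 0.122 ]] [0.56248699 0.13381551]
0.04509136866838048 -16.729481187695413
0.042312131747068576 -17.79223005564007
[-0.00359017  0.05242894  0.13150258]
```

Call:
drive_tool:
  steps: "0 0 0 -5;-0.005 0.026 0.02 0;-0.004 0.026 0.02 0;0 0 0.03 0;0 0 0.02 0;0 0 0 0"
  grip: -0.1

```text
clock: 4.73
eef_pos: [0.5607, 0.1336, 0.1201]
tool_rot: [-3.139, -0.005, 2.836]
contact_force: [-0.6, -0.1, -1.1]
opening: 0.0541
gripper_force: 0.0
```

Run:
```python
from h import *
s=status.state(); print(s["clock"],s["eef_pos"],s["tool_rot"],s["opening"])
p=viewer.snapshot("wrist"); save(p,"w3.png")
for n in ["guard_rib","guard"]:
    for d in spotter.recognise(p,n)[:1]: print(n,round(d["score"],2),np.round(d["extent"]),np.round(w_at_z(p,s,d["extent"][:2],.0825),3))
```

```text
4.7333 [0.5607464  0.1335778  0.12008143] [-3.13881517 -0.00510377  2.83577887] 0.054127080026972044
guard_rib 0.74 [213. 197. 266. 127.] [0.54  0.107 0.083]
guard 0.81 [254. 205. 118. 106.] [0.555 0.134 0.083]
```

View pics/w3.png

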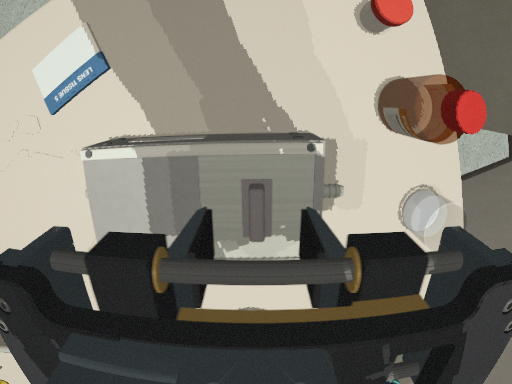

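The rib is upright and centred between the fingers, at x 257 and y 184–241. The bolts are at (89,154) and (311,147).

Run:
```python
from h import *
s=status.state(); p=viewer.snapshot("wrist")
f=lambda u,z: w_at_z(p,s,u,z)
R=Ro.from_euler("xyz",s["tool_rot"]).as_matrix()
A,B=f((89,154),.068),f((311,147.5),.068);d=B-A;print(np.linalg.norm(d),np.degrees(np.arctan2(-d[0],d[1])),np.degrees(s["tool_rot"][2])-180)
for u in [(257,184),(257,241)]: print(R.T@(f(u,.0825)-s["eef_pos"]))
print(((A+B)/2))
```

```text
0.18692115904104534 -16.727479933326986 -17.495887809227753
[0.02025634 0.00120605 0.04245328]
[-0.0267494   0.00130198  0.04248298]
[0.50608824 0.09916365 0.068     ]
```

Call:
drive_tool:
  steps: "-0.003 0.001 0.02 -0.6;0 0 0.015 0;0 0 0.01 0;0 0 0.005 0;0 0 0 0"

```text
clock: 5.35
eef_pos: [0.5662, 0.1337, 0.0739]
tool_rot: [-3.141, -0.0, 2.848]
contact_force: [-0.4, 0.3, 0.8]
opening: 0.0412
gripper_force: 0.0
```

Call:
drive_tool:
  steps: "0 0 0 0;0 0 0 0;0 0 0 0;0 0 0 0;0 0 0 0;0 0 0 0"
  grip: -1
  newtons: 15

```text
clock: 5.85
eef_pos: [0.566, 0.1322, 0.0744]
tool_rot: [-3.139, -0.0, 2.849]
contact_force: [-3.6, -18.3, 10.2]
opening: 0.0118
gripper_force: 15.0
```

Call:
drive_tool:
  steps: "0 -0.003 0 0;0 -0.007 0 0;0 -0.012 0 0;0 -0.012 0 0;0 -0.012 0 0;0 -0.012 0 0;0 -0.012 0 0;0 -0.012 0 0;0 -0.009 0 0;0 -0.006 0 0;0 -0.002 0 0;0 0 0 0;0 0 0 0"

```text
clock: 6.93
eef_pos: [0.5378, 0.0384, 0.0744]
tool_rot: [3.142, 0.001, 2.848]
contact_force: [-1.8, -1.8, 6.3]
opening: 0.0119
gripper_force: 15.0
```

Call:
drive_tool:
  steps: "0 0 0 0;0 0 0 0;0 0 0 0;0 0 -0.02 0;0 0 -0.03 0;0 0 -0.03 0;0 0.03 0 0;0 0.035 0 0;0 0.03 0 0;0 0.003 0 0;0 0 0 0"
  grip: -0.1

```text
clock: 7.85
eef_pos: [0.566, 0.1341, 0.1537]
tool_rot: [3.142, -0.0, 2.85]
contact_force: [-1.1, -0.9, -0.6]
opening: 0.0412
gripper_force: 0.0
```

Run:
```python
from h import *
s=status.state(); print(s["clock"],s["eef_pos"],s["tool_rot"],s["opening"],s["q"])
p=viewer.snapshot("wrist")
for n in ["guard_rib","valve_knob"]:
    for d in spotter.recognise(p,n)[:1]: print(n,round(d["score"],2),np.round(d["extent"]),np.round(w_at_z(p,s,d["extent"][:2],.054),3))
im=p["frame"][110:260,110:350]
cv2.imwrite("pics/w4.png",cv2.cvtColor(cv2.resize(im,None,fx=3.3,fy=3.3,interpolation=cv2.INTER_CUBIC),cv2.COLOR_RGB2BGR))
np.savez("w4.npz",f=p["frame"])
```

```text
7.85 [0.56604963 0.13406655 0.15374898] [ 3.14159153e+00 -7.75435370e-05  2.85012441e+00] 0.04121466397473507 [ 1.92478345e-01  2.76990125e-01  2.00463142e+00  4.89147964e-05
  8.60039231e-01 -1.08688165e+00]
guard_rib 0.89 [155. 189.  98.  91.] [0.539 0.039 0.054]
valve_knob 0.57 [256. 183.  41.  52.] [0.561 0.136 0.054]
```

View pics/w4.png

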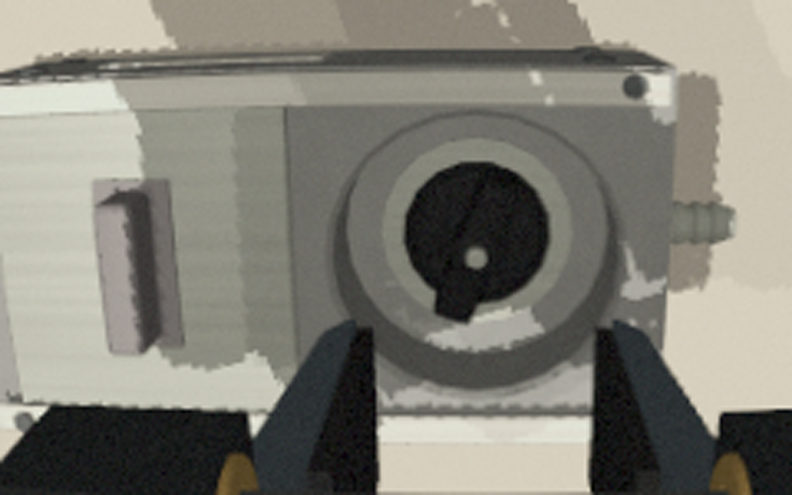

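The guard is open. The black knob is in the recess with its stem at crop (476,258). The bar's near end is at about crop (453,318). I need more contrast to get the bar angle.

Run:
```python
from h import *
f=np.load("w4.npz")["f"][145:220,222:290].astype(float)
g=np.clip((f/90)**.5*255,0,255).astype(np.uint8)
cv2.imwrite("pics/w5.png",cv2.cvtColor(cv2.resize(g,None,fx=8,fy=8,interpolation=cv2.INTER_CUBIC),cv2.COLOR_RGB2BGR))
```

```text
(no output)
```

View pics/w5.png

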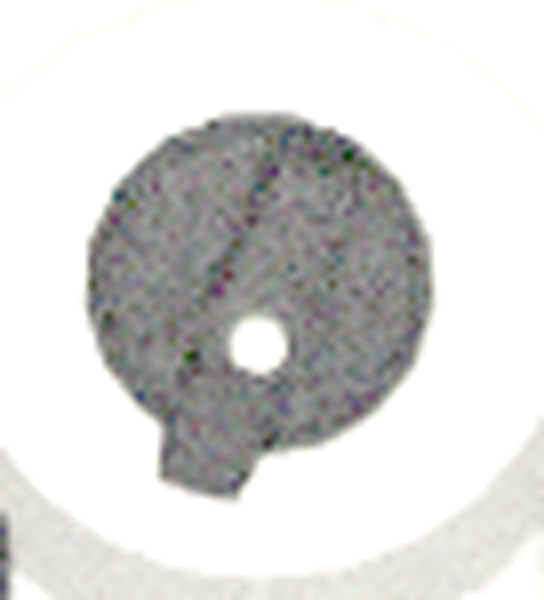

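The contrast crop shows the stem at (258,345) and the bar's near-end corners at (160,478) and (238,498). The bar's left edge runs from about (190,375) to (290,140).

Run:
```python
from h import *
s=status.state(); p=viewer.snapshot("wrist")
R=Ro.from_euler("xyz",s["tool_rot"]).as_matrix()
f=lambda u,z=.054: (R.T@(w_at_z(p,s,np.array(u)/8+[221.6,144.6],z)-s["eef_pos"]))[:2]
c=f((258,345));a,b=f((160,478)),f((238,498));e=(a+b)/2
print("stem",c,"end",e,"len",np.linalg.norm(e-c),"w",np.linalg.norm(a-b))
ang=lambda d:np.degrees(np.arctan2(d[1],d[0]))
print("bar ang in tool",ang(c-e),ang(f((290,140))-f((190,375))),ang(f((290,140),.034)-f((190,375),.034)), "end perp",ang(b-a)-90)
print(s["eef_pos"])
```

```text
stem [ 0.00058039 -0.00159137] end [-0.01736949 -0.00871228] len 0.019310763496134163 w 0.009709805867467588
bar ang in tool 21.638759461204188 22.5463817742467 22.546381774246623 end perp 15.128296065604545
[0.56545355 0.13206003 0.15361735]
```

Call:
drive_tool:
  steps: "0 0 0.02 7;0 0 0.02 7;0 0 0.02 7;0 0 0.01 1;0 0 0 0;0 0 0 0"
  grip: -0.38

```text
clock: 8.55
eef_pos: [0.5659, 0.1323, 0.084]
tool_rot: [-3.141, -0.0, 2.467]
contact_force: [0.3, -0.3, 0.3]
opening: 0.0287
gripper_force: 0.0
```

Run:
```python
from h import *
s=status.state(); print(s["clock"],s["eef_pos"],s["tool_rot"],s["opening"],s["contact_force"],s["moment"])
p=viewer.snapshot("wrist")
f=p["frame"][130:300,170:340].astype(float)
g=np.clip((f/140)**.5*255,0,255).astype(np.uint8)
cv2.imwrite("pics/w6.png",cv2.cvtColor(cv2.resize(g,None,fx=3.5,fy=3.5,interpolation=cv2.INTER_CUBIC),cv2.COLOR_RGB2BGR))
```

```text
8.55 [0.5658759  0.13234198 0.08404089] [-3.14104227e+00 -4.76185143e-04  2.46727208e+00] 0.028688290344010135 [ 0.3263788  -0.26218949  0.33255349] [ 0.06759011 -0.15155671  0.05107054]
```

View pics/w6.png

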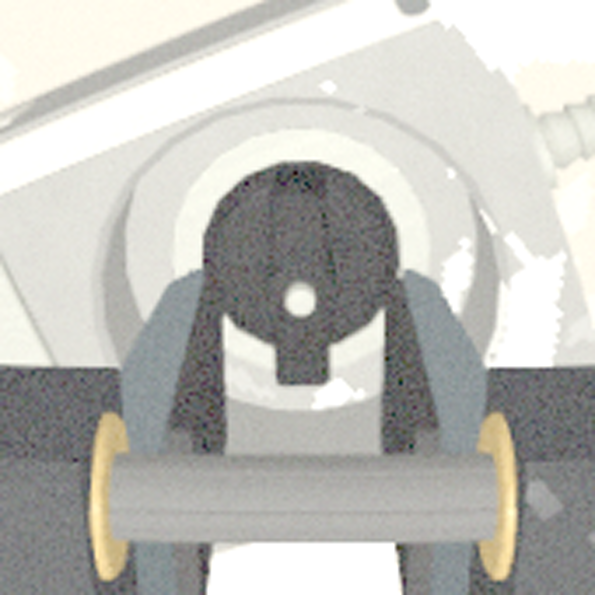

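The bar is upright at crop x≈301 and centred between the fingers (midline ≈304), so I can descend.

Call:
drive_tool:
  steps: "0 0 0.015 0;0 0 0.015 0;0 0 0.01 0;0 0 0.004 0;0 0 0 0;0 0 0 0"

```text
clock: 9.1
eef_pos: [0.5663, 0.1329, 0.0405]
tool_rot: [3.141, 0.0, 2.465]
contact_force: [0.1, 0.1, 0.0]
opening: 0.0283
gripper_force: 0.0
```

Call:
drive_tool:
  steps: "0 0 0 0;0 0 0 0;0 0 0 0;0 0 0 0;0 0 0 0;0 0 0 0"
  grip: -1
  newtons: 35

```text
clock: 9.6
eef_pos: [0.5655, 0.1322, 0.0405]
tool_rot: [-3.14, -0.0, 2.465]
contact_force: [-4.8, -8.1, 10.7]
opening: 0.0115
gripper_force: 35.0
```

```bash
cat > st.py <<'E'
from h import *
s=status.state(); print(s["clock"],s["eef_pos"].round(4),"yaw",np.degrees(s["tool_rot"][2]).round(2),s["opening"].round(4),s["contact_force"].round(1),"M",s["moment"].round(3),"q6",np.degrees(s["q"][5]).round(2),"tau6",s["joint_efforts"][5].round(3))
E
python3 st.py
```

```text
Traceback (most recent call last):
  File "st.py", line 2, in <module>
    s=status.state(); print(s["clock"],s["eef_pos"].round(4),"yaw",np.degrees(s["tool_rot"][2]).round(2),s["opening"].round(4),s["contact_force"].round(1),"M",s["moment"].round(3),"q6",np.degrees(s["q"][5]).round(2),"tau6",s["joint_efforts"][5].round(3))
                                                                                                         ^^^^^^^^^^^^^^^^^^
AttributeError: 'float' object has no attribute 'round'
```

Call:
drive_tool:
  steps: "0 -0.0007 0 0;0 0 0 4;0 0 0 5;0 0 0 5;0 0 0 3;0 0 0 0;0 0 0 0"

```text
clock: 10.18
eef_pos: [0.5653, 0.1319, 0.0406]
tool_rot: [-3.141, 0.0, 2.167]
contact_force: [-4.4, -5.4, 9.8]
opening: 0.0115
gripper_force: 35.0
```

```bash
cat > st.py <<'E'
from h import *
s=status.state(); print(s["clock"],s["eef_pos"].round(4),"yaw",round(float(np.degrees(s["tool_rot"][2])),2),s["opening"],s["contact_force"].round(1),"M",s["moment"].round(3),"q6",np.degrees(s["q"][5]).round(2),"tau6",s["joint_efforts"][5].round(3))
E
python3 st.py
```

```text
10.1833 [0.5653 0.1319 0.0406] yaw 124.17 0.011531064293805716 [-4.4 -5.4  9.8] M [-0.984  0.691  0.004] q6 -23.3 tau6 0.261
```

Call:
drive_tool:
  steps: "0 0 0 3;0 0 0 0;0 0 0 0"

```text
clock: 10.43
eef_pos: [0.5653, 0.1319, 0.0405]
tool_rot: [-3.141, 0.0, 2.115]
contact_force: [-4.6, -5.0, 9.1]
opening: 0.0117
gripper_force: 35.0
```

```bash
python3 st.py
```

```text
10.4333 [0.5653 0.1319 0.0405] yaw 121.18 0.01171013475024166 [-4.6 -5.   9.1] M [-1.079  0.77   0.017] q6 -20.3 tau6 0.22
```

Call:
drive_tool:
  steps: "0 0 0 3;0 0 0 0;0 0 0 0"

```text
clock: 10.68
eef_pos: [0.5653, 0.1318, 0.0405]
tool_rot: [-3.141, 0.0, 2.063]
contact_force: [-4.5, -6.6, 8.8]
opening: 0.0114
gripper_force: 35.0
```

```bash
python3 st.py
```

```text
10.6833 [0.5653 0.1318 0.0405] yaw 118.18 0.011379577836862694 [-4.5 -6.6  8.8] M [-1.146  0.816  0.004] q6 -17.3 tau6 0.22
```

Call:
drive_tool:
  steps: "0 0 0 3;0 0 0 0;0 0 0 0"

```text
clock: 10.93
eef_pos: [0.5652, 0.1318, 0.0405]
tool_rot: [-3.141, 0.0, 2.01]
contact_force: [-5.2, -6.5, 9.6]
opening: 0.0118
gripper_force: 35.0
```

```bash
python3 st.py
```

```text
10.9333 [0.5652 0.1318 0.0405] yaw 115.18 0.011828895651873419 [-5.2 -6.5  9.6] M [-1.167e+00  8.410e-01 -1.000e-03] q6 -14.3 tau6 0.22
```

Call:
drive_tool:
  steps: "0 0 0 3;0 0 0 0;0 0 0 0"

```text
clock: 11.18
eef_pos: [0.5652, 0.1318, 0.0405]
tool_rot: [-3.14, 0.0, 1.958]
contact_force: [-6.0, -6.9, 10.1]
opening: 0.0119
gripper_force: 35.0
```

```bash
python3 st.py
```

```text
11.1833 [0.5652 0.1318 0.0405] yaw 112.18 0.011924741286078589 [-6.  -6.9 10.1] M [-1.217  0.842 -0.012] q6 -11.3 tau6 0.22
```

Call:
drive_tool:
  steps: "0 0 0 3;0 0 0 0;0 0 0 0"

```text
clock: 11.43
eef_pos: [0.5652, 0.1318, 0.0405]
tool_rot: [-3.14, 0.0, 1.906]
contact_force: [-5.4, -5.6, 10.9]
opening: 0.0117
gripper_force: 35.0
```

```bash
python3 st.py
```

```text
11.4333 [0.5652 0.1318 0.0405] yaw 109.18 0.011741339859617944 [-5.4 -5.6 10.9] M [-1.212  0.903 -0.017] q6 -8.3 tau6 0.22
```

Call:
drive_tool:
  steps: "0 0 0 3;0 0 0 0;0 0 0 0"

```text
clock: 11.68
eef_pos: [0.5651, 0.1318, 0.0406]
tool_rot: [-3.14, 0.0, 1.853]
contact_force: [-5.4, -7.7, 10.3]
opening: 0.0114
gripper_force: 35.0
```

```bash
python3 st.py
```

```text
11.6833 [0.5651 0.1318 0.0406] yaw 106.18 0.011444145913122762 [-5.4 -7.7 10.3] M [-1.33   0.875 -0.019] q6 -5.3 tau6 0.22
```

Call:
drive_tool:
  steps: "0 0 0 3;0 0 0 0;0 0 0 0"

```text
clock: 11.93
eef_pos: [0.5651, 0.1317, 0.0405]
tool_rot: [-3.14, 0.001, 1.801]
contact_force: [-5.1, -7.0, 11.0]
opening: 0.0116
gripper_force: 35.0
```

```bash
python3 st.py
```

```text
11.9333 [0.5651 0.1317 0.0405] yaw 103.18 0.01162258472106643 [-5.1 -7.  11. ] M [-1.298  0.997  0.019] q6 -2.3 tau6 0.22
```

Call:
drive_tool:
  steps: "0 0 0 2;0 0 0 0;0 0 0 0"

```text
clock: 12.18
eef_pos: [0.5651, 0.1317, 0.0405]
tool_rot: [-3.14, 0.001, 1.766]
contact_force: [-5.9, -6.7, 10.8]
opening: 0.0117
gripper_force: 35.0
```

```bash
python3 st.py
```

```text
12.1833 [0.5651 0.1317 0.0405] yaw 101.19 0.011662109665238032 [-5.9 -6.7 10.8] M [-1.314  1.027 -0.003] q6 -0.31 tau6 0.142
```

Call:
drive_tool:
  steps: "0 0 0 3;0 0 0 0;0 0 0 0"

```text
clock: 12.43
eef_pos: [0.565, 0.1317, 0.0405]
tool_rot: [-3.14, 0.001, 1.714]
contact_force: [-6.5, -8.1, 11.0]
opening: 0.0121
gripper_force: 35.0
```

```bash
python3 st.py
```

```text
12.4333 [0.565  0.1317 0.0405] yaw 98.18 0.012062381498454285 [-6.5 -8.1 11. ] M [-1.388  1.122 -0.08 ] q6 2.7 tau6 0.22
```

Call:
drive_tool:
  steps: "0 0 0 3;0 0 0 0;0 0 0 0"

```text
clock: 12.68
eef_pos: [0.565, 0.1317, 0.0405]
tool_rot: [-3.14, 0.001, 1.661]
contact_force: [-5.1, -7.1, 11.2]
opening: 0.0117
gripper_force: 35.0
```

```bash
python3 st.py
```

```text
12.6833 [0.565  0.1317 0.0405] yaw 95.18 0.01172864961793379 [-5.1 -7.1 11.2] M [-1.390e+00  1.106e+00  1.000e-03] q6 5.7 tau6 0.22
```

Call:
drive_tool:
  steps: "0 0 0 3;0 0 0 0;0 0 0 0"

```text
clock: 12.93
eef_pos: [0.565, 0.1317, 0.0405]
tool_rot: [-3.14, 0.001, 1.609]
contact_force: [-7.0, -6.4, 11.8]
opening: 0.0117
gripper_force: 35.0
```

```bash
python3 st.py
```

```text
12.9333 [0.565  0.1317 0.0405] yaw 92.18 0.011651636313579824 [-7.  -6.4 11.8] M [-1.418  1.13  -0.028] q6 8.7 tau6 0.22
```

Call:
drive_tool:
  steps: "0 0 0 3;0 0 0 0;0 0 0 0"

```text
clock: 13.18
eef_pos: [0.5649, 0.1317, 0.0405]
tool_rot: [-3.14, 0.001, 1.557]
contact_force: [-7.3, -6.5, 11.5]
opening: 0.0118
gripper_force: 35.0
```

```bash
python3 st.py
```

```text
13.1833 [0.5649 0.1317 0.0405] yaw 89.18 0.011784366895099891 [-7.3 -6.5 11.5] M [-1.438  1.192  0.025] q6 11.7 tau6 0.22
```

Call:
drive_tool:
  steps: "0 0 0 2;0 0 0 0;0 0 0 0"

```text
clock: 13.43
eef_pos: [0.5648, 0.1317, 0.0405]
tool_rot: [-3.14, 0.001, 1.522]
contact_force: [-6.7, -8.1, 11.9]
opening: 0.0116
gripper_force: 35.0
```

```bash
python3 st.py
```

```text
13.4333 [0.5648 0.1317 0.0405] yaw 87.19 0.011556169060984054 [-6.7 -8.1 11.9] M [-1.434  1.206 -0.025] q6 13.69 tau6 0.142
```

Call:
drive_tool:
  steps: "0 0 0 2;0 0 0 0;0 0 0 0"

```text
clock: 13.68
eef_pos: [0.5648, 0.1317, 0.0405]
tool_rot: [-3.14, 0.001, 1.487]
contact_force: [-7.5, -6.8, 12.0]
opening: 0.0115
gripper_force: 35.0
```

```bash
python3 st.py
```

```text
13.6833 [0.5648 0.1317 0.0405] yaw 85.19 0.011547338437153795 [-7.5 -6.8 12. ] M [-1.402  1.277 -0.042] q6 15.69 tau6 0.141
```

Call:
drive_tool:
  steps: "0 0 0 2;0 0 0 0;0 0 0 0"

```text
clock: 13.93
eef_pos: [0.5648, 0.1317, 0.0405]
tool_rot: [-3.14, 0.001, 1.452]
contact_force: [-7.4, -7.0, 12.4]
opening: 0.0118
gripper_force: 35.0
```

```bash
python3 st.py
```

```text
13.9333 [0.5648 0.1317 0.0405] yaw 83.19 0.011767240448898148 [-7.4 -7.  12.4] M [-1.403  1.301 -0.032] q6 17.69 tau6 0.141
```

Call:
drive_tool:
  steps: "0 0 0 2;0 0 0 0;0 0 0 0"

```text
clock: 14.18
eef_pos: [0.5648, 0.1317, 0.0405]
tool_rot: [-3.14, 0.001, 1.418]
contact_force: [-7.0, -7.4, 12.3]
opening: 0.0117
gripper_force: 35.0
```

```bash
python3 st.py
```

```text
14.1833 [0.5648 0.1317 0.0405] yaw 81.22 0.011698587461055414 [-7.  -7.4 12.3] M [-1.375  1.317  0.293] q6 19.68 tau6 0.393
```

Call:
drive_tool:
  steps: "0 0 0 2;0 0 0 0;0 0 0 0"

```text
clock: 14.43
eef_pos: [0.5647, 0.1317, 0.0405]
tool_rot: [-3.14, 0.001, 1.383]
contact_force: [-7.2, -6.2, 13.0]
opening: 0.0116
gripper_force: 35.0
```

```bash
python3 st.py
python3 - <<'E'
from h import *
p=viewer.snapshot("wrist")
f=p["frame"][130:300,170:340].astype(float)
g=np.clip((f/140)**.5*255,0,255).astype(np.uint8)
cv2.imwrite("pics/w7.png",cv2.cvtColor(cv2.resize(g,None,fx=3.5,fy=3.5,interpolation=cv2.INTER_CUBIC),cv2.COLOR_RGB2BGR))
E
```

```text
14.4333 [0.5647 0.1317 0.0405] yaw 79.22 0.011607030766561797 [-7.2 -6.2 13. ] M [-1.402  1.388  0.26 ] q6 21.67 tau6 0.413
```

View pics/w7.png

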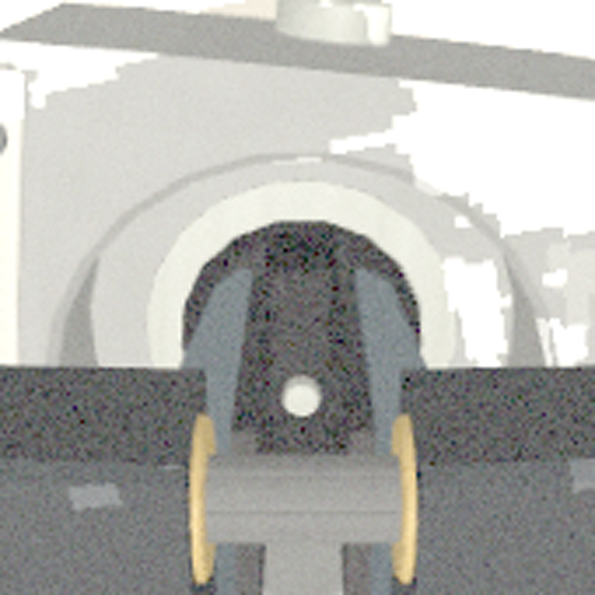

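The picture shows the bar held square between the fingers. The moment jumped between yaw 83.2° and 81.2°, so that is the seat. I'll turn 8° more, to about 11° past it.

Call:
drive_tool:
  steps: "0 0 0 2;0 0 0 2;0 0 0 0;0 0 0 2;0 0 0 2;0 0 0 0;0 0 0 0;0 0 0 0"

```text
clock: 15.15
eef_pos: [0.5646, 0.1317, 0.0404]
tool_rot: [-3.14, 0.002, 1.243]
contact_force: [-8.5, -6.6, 13.2]
opening: 0.0115
gripper_force: 35.0
```

```bash
python3 st.py
```

```text
15.15 [0.5646 0.1317 0.0404] yaw 71.23 0.011536747061740177 [-8.5 -6.6 13.2] M [-1.324  1.564  0.296] q6 29.66 tau6 0.32
```

Call:
drive_tool:
  steps: "0 0 0 0;0 0 0 0;0 0 0 0;0 0 0 0"
  grip: -0.38

```text
clock: 15.48
eef_pos: [0.5657, 0.1323, 0.0401]
tool_rot: [3.141, -0.0, 1.242]
contact_force: [-0.7, 0.3, -0.2]
opening: 0.0281
gripper_force: 0.0
```

Call:
drive_tool:
  steps: "0 0 -0.01 0;0 0 -0.02 0;0 0 -0.03 0;0 0 -0.02 0;0 0 0 -7;0 0 0 -7;0 0 0 -7;0 0 0 -7;0 0 0 -7;0 0 0 -7;0 0 0 -7;0 0 0 -7;0 0 0 -7;0 0 0 -7;0 0 0 -7;0 0 0 -7;0 0 0 -7;0 0 0 -1;0 0 0 0;0 0 0 0"

```text
clock: 17.15
eef_pos: [0.5656, 0.1323, 0.1203]
tool_rot: [3.141, 0.0, 2.844]
contact_force: [0.0, -0.5, 0.8]
opening: 0.0284
gripper_force: 0.0
```

```bash
python3 st.py
python3 - <<'E'
from h import *
s=status.state();p=viewer.snapshot("wrist"); save(p,"w8.png")
f=p["frame"][110:260,110:350].astype(float)
g=np.clip((f/200)**.5*255,0,255).astype(np.uint8)
cv2.imwrite("pics/w8.png",cv2.cvtColor(cv2.resize(g,None,fx=3.3,fy=3.3,interpolation=cv2.INTER_CUBIC),cv2.COLOR_RGB2BGR))
R=Ro.from_euler("xyz",s["tool_rot"]).as_matrix()
print(R.T@(np.array([.5378,.0384,.0744])-s["eef_pos"]))
E
```

```text
17.15 [0.5656 0.1323 0.1203] yaw 162.96 0.028449683562726053 [ 0.  -0.5  0.8] M [ 0.087 -0.183 -0.079] q6 -62.09 tau6 -0.225
[-0.00090282 -0.09795534  0.04587937]
```

View pics/w8.png

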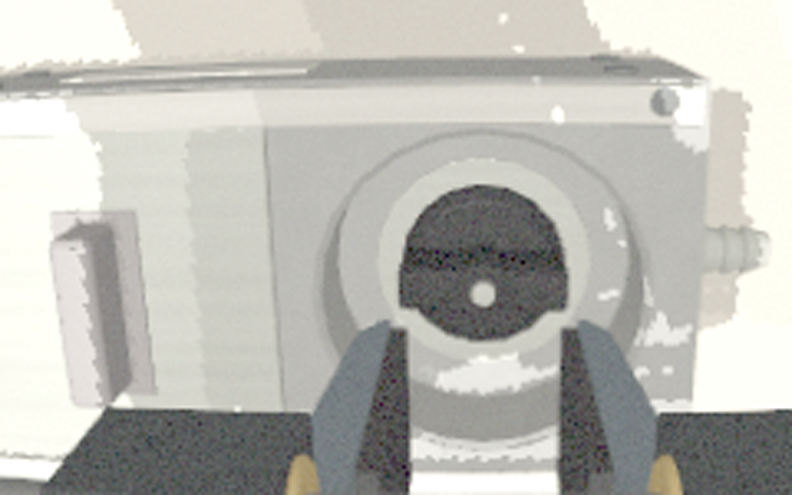

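The knob's bar now lies across the block, about 92° in tool axes as expected. The guard is still open, with its rib on the left, so I'll fetch it.

Call:
drive_tool:
  steps: "-0.001 -0.025 0 0;0 -0.035 0 0;0 -0.03 0 0;0 -0.008 0 0;0 0 0 0;0 0 0.02 0;0 0 0.015 0;0 0 0.01 0;0 0 0.003 0;0 0 0 0;0 0 0 0"
  grip: -0.1

```text
clock: 18.12
eef_pos: [0.5385, 0.0386, 0.0723]
tool_rot: [3.141, 0.0, 2.848]
contact_force: [0.0, -0.1, -0.1]
opening: 0.0411
gripper_force: 0.0
```

Call:
drive_tool:
  steps: "0 0 0 0;0 0 0 0;0 0 0 0;0 0 0 0;0 0 0 0;0 0 0 0"
  grip: -1
  newtons: 15

```text
clock: 18.62
eef_pos: [0.5383, 0.0382, 0.0722]
tool_rot: [3.141, 0.0, 2.848]
contact_force: [-0.8, 0.2, 4.5]
opening: 0.0117
gripper_force: 15.0
```

Call:
drive_tool:
  steps: "0 0.003 0 0;0 0.007 0 0;0 0.012 0 0;0 0.012 0 0;0 0.012 0 0;0 0.012 0 0;0 0.012 0 0;0 0.012 0 0;0 0.009 0 0;0 0.006 0 0;0 0.002 0 0;0 0 0 0;0 0 0 0"

```text
clock: 19.7
eef_pos: [0.5665, 0.132, 0.0721]
tool_rot: [-3.139, -0.0, 2.849]
contact_force: [-3.1, -14.0, 10.2]
opening: 0.0122
gripper_force: 15.0
```

Call:
drive_tool:
  steps: "0 -0.001 0 0;0 0 0 0;0 0 0 0;0 0 0 0;0 0 0 0"
  grip: -0.1

```text
clock: 20.12
eef_pos: [0.5665, 0.1322, 0.0719]
tool_rot: [3.142, -0.0, 2.848]
contact_force: [0.2, 0.5, -0.6]
opening: 0.04
gripper_force: 0.0
```

Call:
drive_tool:
  steps: "0 0 -0.02 0;0 0 -0.03 0;0 0 -0.03 0;0 0 -0.02 0;0 0 0 0;0 0 0 0"

```text
clock: 20.62
eef_pos: [0.567, 0.1322, 0.1729]
tool_rot: [3.141, 0.002, 2.848]
contact_force: [-0.2, -0.1, -0.7]
opening: 0.0411
gripper_force: 0.0
```

```bash
python3 st.py
python3 - <<'E'
from h import *
s=status.state();p=viewer.snapshot("wrist")
for n in ["guard_rib","guard","valve_knob"]:
    for d in spotter.recognise(p,n)[:1]: print(n,round(d["score"],2),np.round(d["extent"]),np.round(w_at_z(p,s,d["extent"][:2],.0825),3))
f=p["frame"][110:260,110:350]
cv2.imwrite("pics/w9.png",cv2.cvtColor(cv2.resize(f,None,fx=3.3,fy=3.3),cv2.COLOR_RGB2BGR))
E
```

```text
20.6167 [0.567  0.1322 0.1729] yaw 163.18 0.04112932962993234 [-0.2 -0.1 -0.7] M [ 0.042 -0.168 -0.031] q6 -62.36 tau6 0.0
guard_rib 0.94 [257. 183. 100.  86.] [0.56  0.136 0.083]
guard 0.59 [255. 182. 102.  90.] [0.559 0.134 0.083]
```

View pics/w9.png

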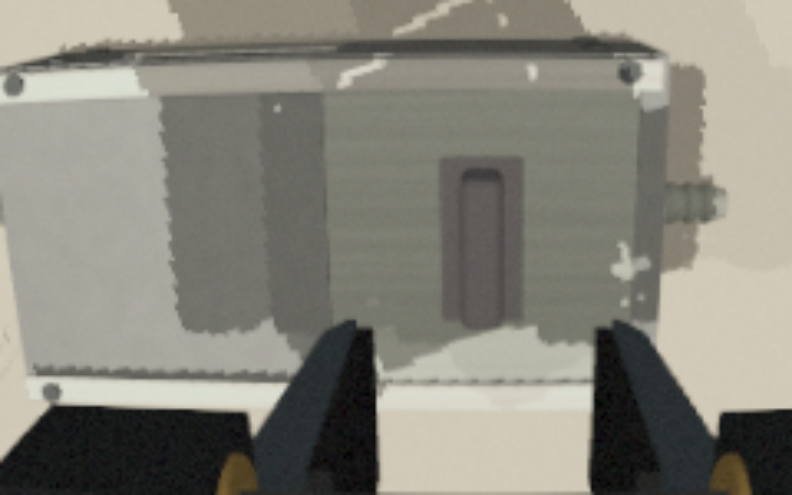

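The guard is shut over the recess, with its rib at crop (482,245), and the gripper is clear.

```bash
python3 -c "
from workcell import ticket; print(ticket.sign_off())"
```

```text
the job is handed in; nothing more can be done
None
```

The job is handed in; the sign-off gave no verdict. By the wrist moment and tool angle, the valve is snugged about 11° past its seat. The guard is pushed shut against its stop, and the gripper is clear at about 21 s. I did not check the stem depth or the bystanders afterwards.

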